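Unlatch a sample-cup tote and tip its cups into the picking corner

ROBOT

A 6-joint arm with a two-finger parallel gripper is mounted at the origin on a cart in front of the work surface, level with it; the furniture and walls round the work are solid. World frame = base frame: x ahead of the robot, y to its left, z up, the work surface at z = 0. Lengths are in m, angles in rad, forces in N, time in s.
With the tool pointing down it reaches from about 0.275 to 0.975 m from the base axis. Payload 8.4 kg.
Tool frame: the origin (TCP) lies midway between the tips of the shut fingers; the grasp point (between the pads) lies 19 mm behind it; y points along the fingers, z is the direction in which the jaws open and shut, and the axes are right-handed (so a half turn about y gives the same grasp; the last joint's range is limited). The gripper opens to 92 mm and grips with 3 to 60 N. Pads are 20 mm wide; open, the fingers measure 128 mm over their backs; the gripper's body (75 mm by 189 mm) begins 69 mm behind the grasp point.
Start: joints at [1.292, 0.353, 1.633, -0, 1.155, -0.002], TCP at [0.171, 0.601, 0.176] pointing down, gripper open.
Joint ranges: [-2.63, 2.63], [-0.92, 2.1], [0.06, 2.66], [-1.3, 4.44], [0, 2.69], [-3.02, 3.02]. Speed limits (rad/s): [2.22, 2.22, 2.79, 3.14, 3.14, 3.14].

INTERFACE

Orientations are given as a unit quaternion [x, y, z, w].
In Python, from plant import env, get_image gives the robot as it stands. The module is installed in compiled form; this text tells all that it offers.
- The arm moves only by the tool arm_command, never from a script. Its argument "commands" is a list of rows, each a list of 7 numbers: the closure, from -1 (fully open) to 1 (shut), then the shift along the tool's x, y, z in mm, then the turn, a rotation vector about the tool's x, y, z in degrees. A call has 1 to 12 rows; each row is the pose to reach, as a shift and turn from the pose measured when the call began, along the tool's axes at that moment; what a row does not reach only later rows make up. A row lasts 1/8 s, in which the tool goes at most 62.5 mm and 10.7 degrees, less where a joint would pass 70% of its speed; a pose out of reach is approached as far as the arm can. A call with a gripper value outside its range is refused whole. The fingers move at their own pace and stop on an object; "squeeze" is the grip in N (left out, the last holds). Time passes only in rows, so rows that repeat a pose let the fingers close. It gives the time, the measured TCP pose, the force and the opening at its end, in the units of the state.
- env.get_state(): the state, without advancing time (a new reading comes with each control period).
- get_image(name): name is "scene" or "side" or "wrist"; returns a dict with "image" (420x560x3 uint8, red, green, blue), "intrinsics" (3x3 intrinsics, pixels), "R" (3x3) and "t" (3): a world point X has camera coordinates R X + t. Camera axes: x right, y down, z forward; pixel columns grow to the right and rows downward; lengths in m; the calibration is good to about 2 mm. A picture is of the moment at which its call begins. There is no depth.
- env.job_done(): hands the job in, once; it reports no verdict.
The state is a dict: "time_s": time; "joint_pos": joint angles; "qvel": joint speeds; "joint_torque": joint torques, N m; "tcp_pos": TCP position; "tcp_rot": TCP orientation; "ft_force": force on the tool from outside, world axes, zero at the start; "moment": the same for the moment, N m; "width": finger opening in m.
Only numpy, scipy, OpenCV 4.12 (cv2) and the standard library are available. Lean on these libraries where they do the work, as an engineer would, in place of code of your own. Each camera call takes 0.05 s, during which the arm holds its last target.

TASK

The tote of loose sample cups is locked on its docking plate by a sprung hook. Press the latch lever down until it clicks and stays down by itself, let go of it, then take the tote by its upright grip and tip it, keeping the opposite corner down in its place on the plate, until all four cups have slid into that corner. Finish while still holding it tipped and still at a slope of about 25 degrees with the cups gathered there for picking; leave the forceps and the slide tray where they lie.

Things in the scene. Friction and masses are not known exactly. Their poses are not given: they have to be found in the camera images.
- dock: Aluminium docking plate, 148 x 148 x 8 mm, fixed to the worktop. Origin: centre of its underside, z up. 5 mm high lips round the edge locate the tote. Its corner at +x +y is cut; from there the latch foot runs out along the diagonal (1, 1), to 161 mm from the origin, with the lever and, 142 to 158 mm out, the dark detent housing (27 mm wide, 33 mm high).
- latch_lever (a joint): Sprung steel latch lever, rad. 0 = up, its hook over a steel lug on the tote's cut corner, so that the tote cannot be lifted; grows as the paddle goes down, stop at 0.47. At 0.41 a sprung bolt snaps over the paddle's end and, once released, keeps the lever at 0.41, the hook clear of the tote; pressed less far it is not held. Needs up to 11 N at the pad.
- lever_pad (a point): Middle of the ribbed rubber pad (24 x 24 mm) on the paddle: press straight down here. 32 mm above the worktop at rest, 108 mm from the dock's origin along the diagonal (1, 1); the paddle rises outwards by 15 deg. It sinks about 15 mm (17 mm at the stop). Clear of hook arm and bolt: 18 mm either way along the diagonal, so press with shut fingers set across it.
- tote: Open grey plastic tote, 130 x 130 mm, 45 mm high, walls and floor 3 mm, about 0.35 kg, loose on the dock with axes as the dock's. Origin: centre of its underside, z up. Its corner at +x +y is cut off at 45 deg and bears the upright grip plate; the corner at -x -y, opposite, is the picking corner. The inside is slippery: cups slide at a slope of some 15 to 20 deg.
- tote_grip (a point): Point to grip, on the upright grip plate at tote (41.4, 41.4, 68) mm. The plate is 10 mm thick along the diagonal (1, 1) of tote x and y, 44 mm wide across it, and stands up to 82 mm above the tote's underside. The rim beside it is at 45 mm, the latch hook outside reaches 43 mm (46 mm when open), the cups inside 31 mm.
- tote_corner (a point): Outer bottom point of the tote's picking corner, at tote (-65, -65, 0) mm. It stays down on the plate, against the lips, while the tote is tipped about it.
- tote_inside_corner (a point): The same corner inside the tote, on top of its floor, at tote (-62, -62, 3) mm: here the cups shall gather.
- dock_corner (a point): Where the picking corner of the tote rests on the dock: 8 mm above the worktop, at dock (-65, -65, 8) mm.
- forceps: Steel forceps lying on the worktop right of the dock, 130 mm long; origin at the middle. Not to be moved.
- slide_tray: Low grey slide tray, 46 x 87 x 17 mm, on the worktop; origin at the centre of its underside. Not to be moved.
- cup_1: White sample cup, conical, 26 mm across the rim, 18 mm at the foot, 28 mm high, about 12 g, standing loose in the tote on the side away from the picking corner; origin at the centre of its underside.
- cup_2: White sample cup, conical, 26 mm across the rim, 18 mm at the foot, 28 mm high, about 12 g, standing loose in the tote on the side away from the picking corner; origin at the centre of its underside.
- cup_3: White sample cup, conical, 26 mm across the rim, 18 mm at the foot, 28 mm high, about 12 g, standing loose in the tote on the side away from the picking corner; origin at the centre of its underside.
- cup_4: White sample cup, conical, 26 mm across the rim, 18 mm at the foot, 28 mm high, about 12 g, standing loose in the tote on the side away from the picking corner; origin at the centre of its underside.

How it is judged:
By the outcome, as a careful person would: the job done as asked, in the order asked, and still so for the second after the job is handed in, while the arm keeps its last pose, push and grip.
It also fails if it takes over 50 s, if anything falls off the work surface, if the arm or the gripper's body presses on something with over 40 N, if the wrist force passes 120 N, or if a joint passes its speed limit or range.

## Working session

There is one attempt and no reset: what is moved stays moved. The work goes in short steps, Python scripts to look and compute and a tool call to move; the robot and the scene stay as the last step left them, time stands still between calls to the robot, and variables do not carry over. Pictures are saved under pics/ and viewed, and the job is handed in when it is done.

Besides the shell and the picture viewer there is one more tool, called after "Request:" by a JSON object that holds its "method" and its "body", one argument or row to a line. arm_command: Moves the arm, as the interface text tells. Its arguments: {"type":"object","properties":{"commands":{"type":"array"},"squeeze":{"type":"number"}},"required":["commands"]}

```bash
mkdir -p pics; python3 - <<'E'
from plant import env,get_image
import cv2,json
s=env.get_state()
print({k:(v if not hasattr(v,'tolist') else [round(x,4) for x in v.tolist()] if hasattr(v,'__len__') else v) for k,v in s.items()})
import numpy as np
for n in ["scene","side","wrist"]:
    d=get_image(n); cv2.imwrite(f"pics/{n}0.png",d["image"][:,:,::-1])
    print(n,np.round(d["intrinsics"],1).tolist(),np.round(d["R"],3).tolist(),np.round(d["t"],3).tolist())
E
```

```text
{'time_s': 0.0, 'joint_pos': [1.2916, 0.3536, 1.6341, -0.0, 1.1552, -0.0024], 'qvel': [-0.0007, -0.0005, -0.0006, 0.0009, 0.0007, 0.0011], 'joint_torque': [-0.0006, -59.3841, -33.4215, 0.0697, 0.0235, -0.0002], 'tcp_pos': [0.1707, 0.6007, 0.1753], 'tcp_rot': [0.7008, -0.0976, 0.0975, -0.6999], 'ft_force': [0.5248, -0.7873, -0.0974], 'moment': [-0.0452, 0.0153, 0.0242], 'width': 0.09245967211798867}
scene [[428.7, 0.0, 272.0], [0.0, 428.7, 205.1], [0.0, 0.0, 1.0]] [[0.552, -0.834, 0.002], [-0.578, -0.385, -0.72], [0.601, 0.396, -0.694]] [-0.044, 0.44, 0.744]
side [[464.3, 0.0, 274.3], [0.0, 464.3, 211.6], [0.0, 0.0, 1.0]] [[0.993, -0.116, -0.013], [-0.053, -0.349, -0.936], [0.103, 0.93, -0.353]] [-0.467, 0.192, 0.661]
wrist [[291.2, 0.0, 281.4], [0.0, 291.2, 213.3], [0.0, 0.0, 1.0]] [[0.273, 0.962, -0.001], [0.935, -0.266, 0.235], [0.226, -0.066, -0.972]] [-0.625, -0.026, 0.39]
```

View pics/scene0.png

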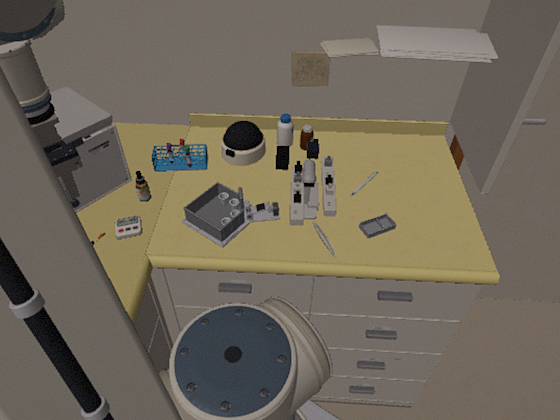

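View pics/side0.png

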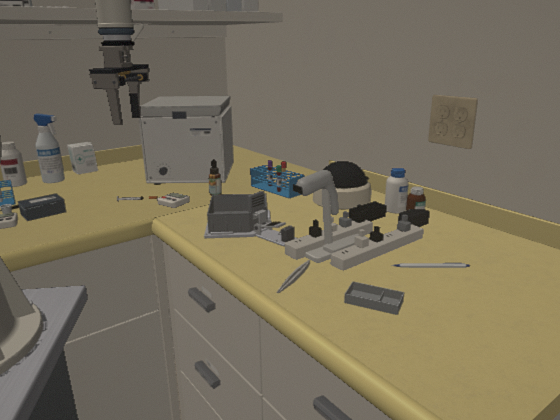

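View pics/wrist0.png

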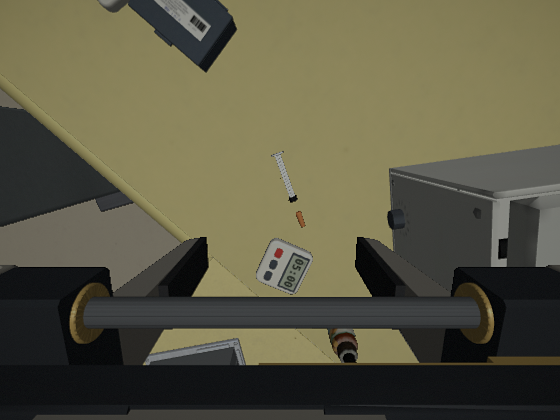

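Scene view: the tote is at about (220,210), the latch foot runs out to about (278,210), the forceps are at (323,238) and the tray at (377,226). In the side view the tote is at about (240,213). I'll enlarge both crops.

```bash
python3 - <<'E'
import cv2,numpy as np
for n,(x,y,w,h) in {"scene":(170,170,130,90),"side":(190,180,130,90)}.items():
    im=cv2.imread(f"pics/{n}0.png")[y:y+h,x:x+w]
    im=(255*(im/255.)**0.6).astype('uint8')
    cv2.imwrite(f"pics/{n}0z.png",cv2.resize(im,None,fx=6,fy=6,interpolation=cv2.INTER_CUBIC))
E
```

```text
(no output)
```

View pics/scene0z.png

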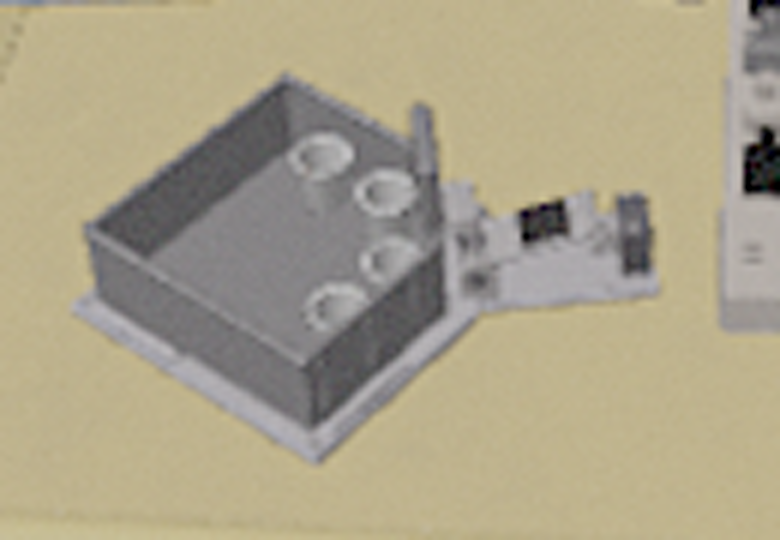

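View pics/side0z.png

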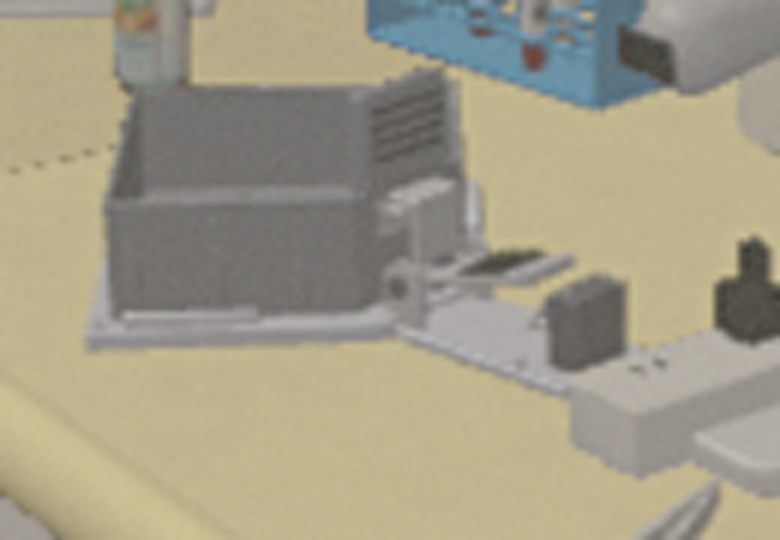

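```bash
cat > h.py <<'E'
import numpy as np,cv2
def ray(d,u,v):
    K,R,t=map(np.asarray,(d["intrinsics"],d["R"],d["t"]))
    c=-R.T@t; k=R.T@np.linalg.solve(K,[u,v,1.]); return c,k/np.linalg.norm(k)
def onz(d,u,v,z):
    c,k=ray(d,u,v); return c+k*(z-c[2])/k[2]
def tri(rs):
    A=sum(np.eye(3)-np.outer(k,k) for c,k in rs); b=sum((np.eye(3)-np.outer(k,k))@c for c,k in rs)
    p=np.linalg.solve(A,b); return p,[np.linalg.norm((np.eye(3)-np.outer(k,k))@(p-c)) for c,k in rs]
def proj(d,X):
    q=np.asarray(d["R"])@X+np.asarray(d["t"]); q=np.asarray(d["intrinsics"])@q; return q[:2]/q[2]
def crop(d,name,x,y,w,h,f,g=0.6):
    im=d["image"][y:y+h,x:x+w,::-1]; im=(255*(im/255.)**g).astype('uint8')
    cv2.imwrite(name,cv2.resize(im,None,fx=f,fy=f,interpolation=cv2.INTER_CUBIC))
E
python3 - <<'E'
from h import *
from plant import env,get_image
S=get_image("scene");D=get_image("side")
z=lambda X,Y,x0,y0:(x0+(X+.5)/6-.5,y0+(Y+.5)/6-.5)
s=lambda X,Y:z(X,Y,170,170); e=lambda X,Y:z(X,Y,190,180)
for n,p,h in [("rim pick",(92,232),.053),("rim far(-x? )",(287,78),.053),("rim near",(308,365),.053),("dock pick",(76,308),.004),("dock near",(318,460),.004)]:
    print(n,onz(S,*s(*p),h).round(4))
for n,p,q in [("pad",(545,222),(508,263)),("grip top near edge",None,None)]:
    if p: print(n,tri([ray(S,*s(*p)),ray(D,*e(*q))]))
for n,p,h in [("side dock near",(88,345),.004),("rim near",(108,200),.053),("rim b",(370,190),.053)]:
    print(n,onz(D,*e(*p),h).round(4))
E
```

```text
rim pick [0.3716 0.4643 0.053 ]
rim far(-x? ) [0.498  0.4578 0.053 ]
rim near [0.3619 0.3376 0.053 ]
dock pick [0.365  0.4769 0.004 ]
dock near [0.3547 0.3316 0.004 ]
pad (array([0.50670916, 0.31933514, 0.02893074]), [np.float64(0.000860868912117523), np.float64(0.0008608689121174998)])
side dock near [0.356  0.3267 0.004 ]
rim near [0.366  0.3429 0.053 ]
rim b [0.4598 0.3389 0.053 ]
```

```bash
python3 - <<'E'
from h import *
from plant import env,get_image
from scipy.spatial.transform import Rotation as Ro
S=get_image("scene");D=get_image("side")
crop(S,"pics/s1.png",260,110,130,100,6); crop(D,"pics/d1.png",260,150,180,120,4)
print(Ro.from_quat(env.get_state()["tcp_rot"]).as_matrix().round(3))
E
```

```text
[[ 0.962 -0.     0.273]
 [-0.273 -0.     0.962]
 [ 0.    -1.    -0.   ]]
```

View pics/s1.png

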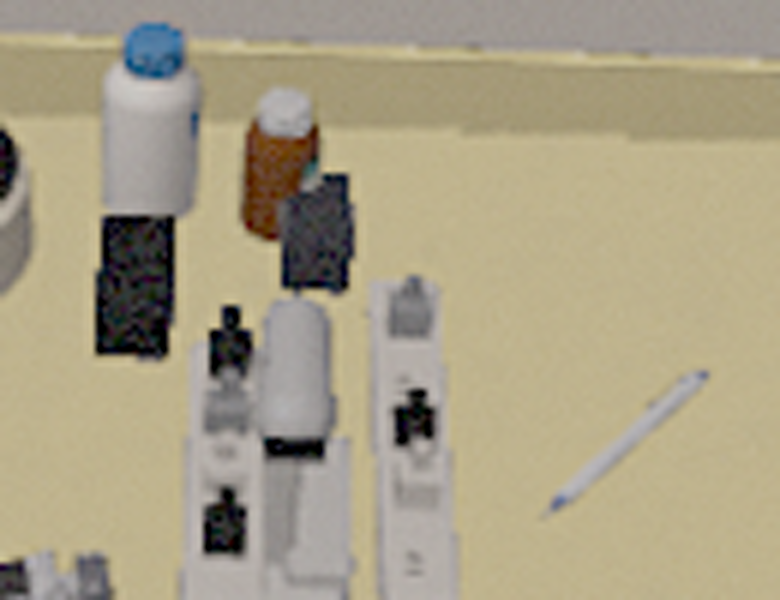

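View pics/d1.png

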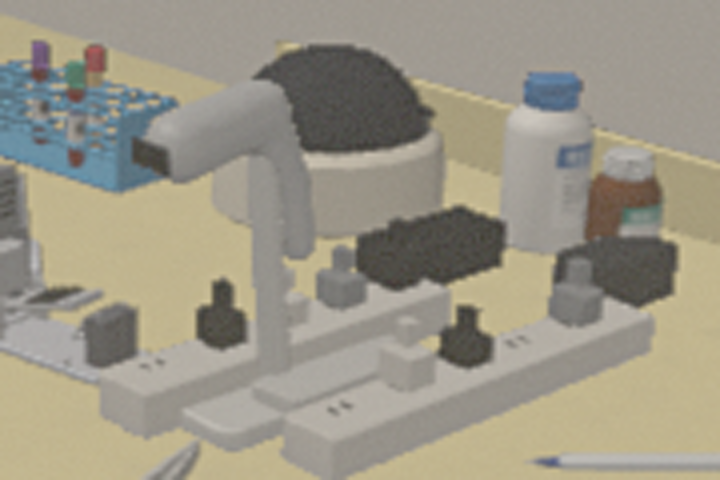

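```bash
python3 - <<'E'
from h import *
from plant import env,get_image
S=get_image("scene");D=get_image("side")
for a,b in [((309.1,184.5),(298,189)),((309,162),(328,174)),((260+210/6,110+600/6),(0,0))]:
    if b[0]: print(tri([ray(S,*a),ray(D,*b)]))
print(onz(D,260+150/4,150+400/4,.025), onz(D,260+100/4,150+375/4,.025))
E
```

```text
(array([0.53763106, 0.19451209, 0.14535254]), [np.float64(0.00036725823356060166), np.float64(0.0003672582335607599)])
(array([0.60043165, 0.23144389, 0.15913059]), [np.float64(0.0017784536116505372), np.float64(0.0017784536116504843)])
[0.53682801 0.19053298 0.025     ] [0.5171743  0.22218811 0.025     ]
```

```bash
cat >> h.py <<'E'
from scipy.spatial.transform import Rotation as Ro
def Rdown(zang):  # tool y down, z at angle zang deg
    a=np.radians(zang); z=np.array([np.cos(a),np.sin(a),0]); y=np.array([0,0,-1.]); return np.column_stack([np.cross(y,z),y,z])
def rel(s,p,R):
    R0=Ro.from_quat(s["tcp_rot"]).as_matrix()
    return (1000*R0.T@(np.asarray(p)-s["tcp_pos"])).round(1), np.degrees(Ro.from_matrix(R0.T@R).as_rotvec()).round(2)
E
python3 - <<'E'
from h import *
from plant import env,get_image
W=get_image("wrist"); s=env.get_state()
c,k=ray(W,281,213); R0=Ro.from_quat(s["tcp_rot"]).as_matrix()
print(R0.T@(c-s["tcp_pos"]), R0.T@k)
print(rel(s,[.46,.33,.25],Rdown(41)))
E
```

```text
[-0.06657586 -0.20863875  0.00024463] [ 0.23434435  0.97215271 -0.00135038]
(array([ 352.3,  -74.1, -181.8]), array([1.000e-02, 3.314e+01, 0.000e+00]))
```

Request:
{"method": "arm_command", "body": {
  "commands": [
    [0, 10, -40, -5, 0, 3, 0],
    [1, 50, -74, -25, 0, 6, 0],
    [1, 90, -74, -46, 0, 10, 0],
    [1, 135, -74, -70, 0, 14, 0],
    [1, 180, -74, -93, 0, 18, 0],
    [1, 225, -74, -116, 0, 22, 0],
    [1, 270, -74, -139, 0, 26, 0],
    [1, 310, -74, -160, 0, 30, 0],
    [1, 352, -74, -182, 0, 33, 0],
    [1, 352, -74, -182, 0, 33, 0],
    [1, 352, -74, -182, 0, 33, 0]
  ]
}}

```text
time_s: 1.88
tcp_pos: [0.4594, 0.3301, 0.2499]
tcp_rot: [-0.644, 0.293, -0.292, 0.644]
ft_force: [0.4, 0.5, -0.3]
width: 0.0002
```

```bash
python3 - <<'E'
from h import *
from plant import env,get_image
s=env.get_state(); print(s["tcp_pos"],s["width"],s["ft_force"],s["joint_pos"],s["qvel"].round(3))
W=get_image("wrist"); crop(W,"pics/w1.png",0,0,560,420,1.4)
E
```

```text
[0.45937603 0.33008574 0.24993496] 0.00016270534724269962 [ 0.36544409  0.53593615 -0.32079825] [ 6.20123314e-01  1.97281796e-01  1.67612041e+00  4.37668847e-04
  1.26841504e+00 -9.78299089e-02] [ 0.021 -0.002  0.003  0.001  0.    -0.001]
```

View pics/w1.png

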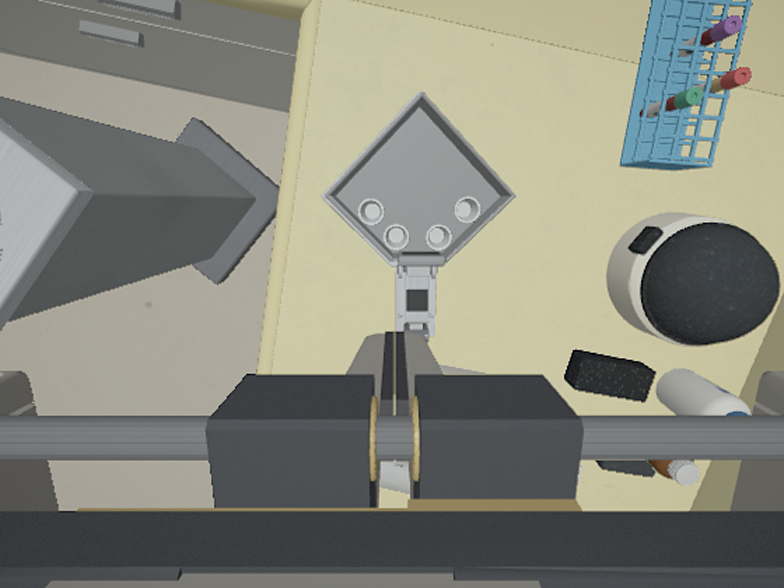

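The wrist view shows the tote (rim corners at about (422,92), (323,195), (515,195) in the 1.4x picture), the grip plate at (420,258) and the dark pad at (417,300). Now a finer measurement.

```bash
python3 - <<'E'
from h import *
from plant import env,get_image
W=get_image("wrist"); s=env.get_state()
g=W["image"].astype(int).max(2); x0,y0=275,195
m=((g[y0:y0+40,x0:x0+50]<70)*255).astype('uint8')
n,l,st,ce=cv2.connectedComponentsWithStats(m)
for i in range(1,n): 
    if st[i,4]>40: print(st[i]+np.array([x0,y0,0,0,0]),ce[i]+[x0,y0])
crop(W,"pics/w2.png",225,60,150,185,4)
i=1+np.argmax(st[1:,4]); u,v=ce[i]+[x0,y0]
print("pad",onz(W,u,v,.032))
E
```

```text
[290 207  16  15 236] [297.62711864 214.05508475]
pad [0.50215202 0.31797444 0.032     ]
```

View pics/w2.png

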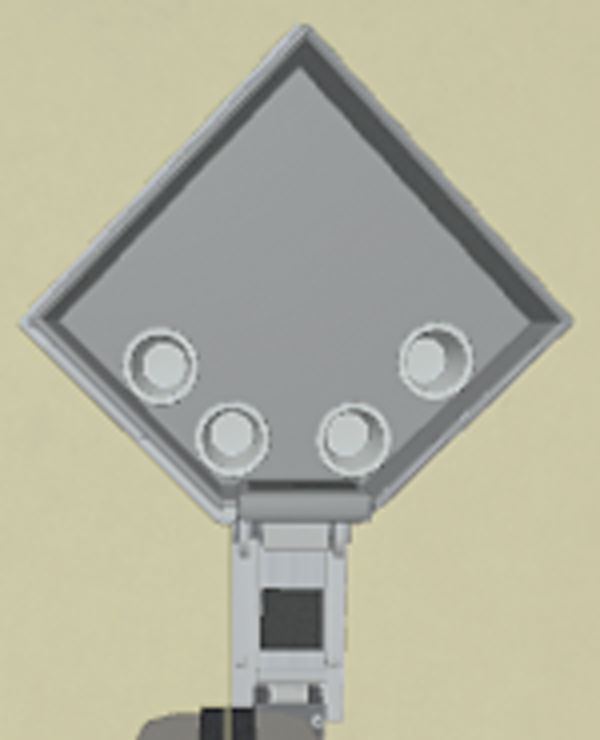

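```bash
python3 - <<'E'
from h import *
from plant import env,get_image
W=get_image("wrist");S=get_image("scene");D=get_image("side")
z=lambda X,Y:(225+(X+.5)/4-.5,60+(Y+.5)/4-.5)
c=[onz(W,*z(*p),.053) for p in [(306,28),(24,321),(571,321)]]
print(np.round(c,4))
ctr=(c[1]+c[2])/2; dg=ctr-c[0]; print("ctr",ctr,"half diag",np.linalg.norm(dg)*1000, "ang",np.degrees(np.arctan2(dg[1],dg[0])), "sep",np.linalg.norm(c[1]-c[2])*1000)
e=c[2]-c[1]; print("ang perp",np.degrees(np.arctan2(e[1],e[0])))
gp=[onz(W,*z(*p),.09) for p in [(240,503),(373,503)]]; print("grip",gp,(gp[0]+gp[1])/2,np.linalg.norm(gp[1]-gp[0]), np.degrees(np.arctan2(*(gp[1]-gp[0])[[1,0]])))
pad=tri([ray(W,297.6,214.05),ray(S,170+545.5/6-.5,170+222.5/6-.5),ray(D,190+508.5/6-.5,180+263.5/6-.5)]);print("pad3",pad)
print("dist pad-ctr",np.linalg.norm(onz(W,297.6,214.05,.032)[:2]-ctr[:2]))
# housing top, z=.033 : far end
E
```

```text
[[0.3715 0.4684 0.053 ]
 [0.3607 0.3384 0.053 ]
 [0.4997 0.46   0.053 ]]
ctr [0.4301744  0.39920294 0.053     ] half diag 90.75195665233464 ang -49.69523898890581 sep 184.7236047278008
ang perp 41.204064294640766
grip [array([0.4526126 , 0.34372068, 0.09      ]), array([0.48445668, 0.37160276, 0.09      ])] [0.46853464 0.35766172 0.09      ] 0.04232559070487332 41.204779551489594
pad3 (array([0.50479099, 0.31792418, 0.0298846 ]), [np.float64(0.0023081668829271636), np.float64(0.00026615636334760567), np.float64(0.002346124995320605)])
dist pad-ctr 0.1082858988731675
```

```bash
python3 - <<'E'
from h import *
from plant import env
s=env.get_state(); print(rel(s,[.5025,.3178,.05],Rdown(41)))
E
```

```text
(array([ 38.4, 200. ,  24.2]), array([ 0.  ,  0.23, -0.  ]))
```

Request:
{"method": "arm_command", "body": {
  "commands": [
    [1, 20, 30, 12, 0, 0, 0],
    [1, 38.4, 75, 24.2, 0, 0, 0],
    [1, 38.4, 120, 24.2, 0, 0, 0],
    [1, 38.4, 160, 24.2, 0, 0, 0],
    [1, 38.4, 190, 24.2, 0, 0, 0],
    [1, 38.4, 200, 24.2, 0, 0, 0],
    [1, 38.4, 200, 24.2, 0, 0, 0]
  ]
}}

```text
time_s: 3.0
tcp_pos: [0.5022, 0.3181, 0.05]
tcp_rot: [0.644, -0.292, 0.292, -0.644]
ft_force: [-0.2, 0.3, 1.2]
width: 0.0003
```

```bash
python3 - <<'E'
from h import *
from plant import env,get_image
s=env.get_state(); print(s["tcp_pos"],s["ft_force"])
crop(get_image("side"),"pics/d2.png",190,150,150,120,5)
crop(get_image("scene"),"pics/s2.png",190,150,150,120,5)
E
```

```text
[0.50223147 0.31809014 0.05003154] [-0.23700839  0.34680195  1.18493202]
```

View pics/d2.png

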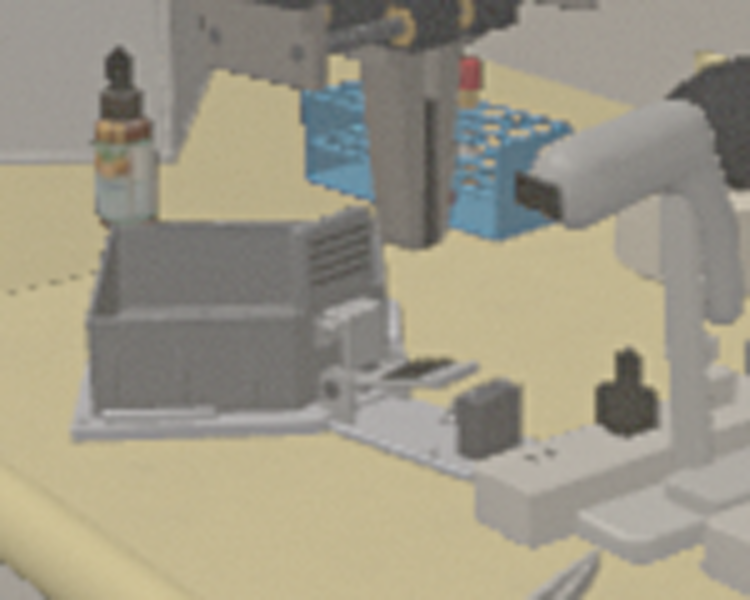

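View pics/s2.png

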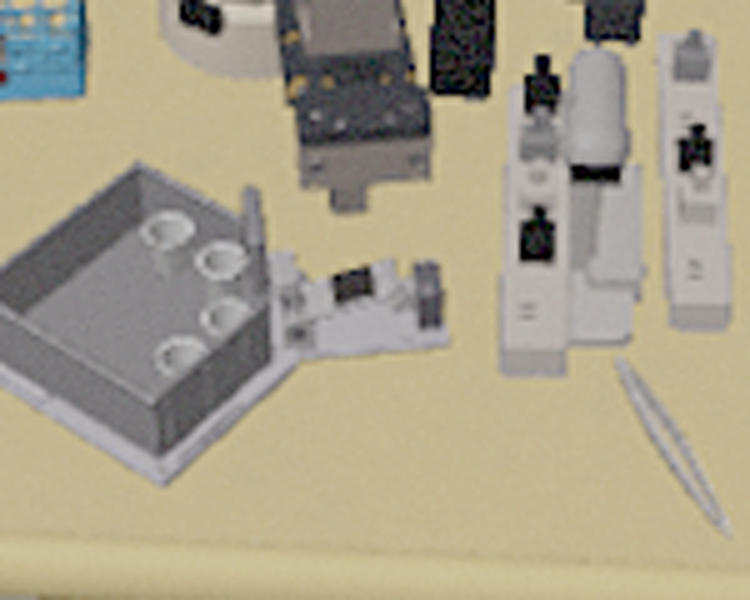

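```bash
python3 - <<'E'
from h import *
from plant import env,get_image
s=env.get_state(); print(s["time_s"],s["tcp_pos"])
for n in ["scene","side","wrist"]:
    d=get_image(n); print(n,proj(d,s["tcp_pos"]),proj(d,np.array([.5022,.318,.032])))
crop(d,"pics/w3.png",150,130,300,225,2.6)
s=env.get_state(); print(s["time_s"],s["tcp_pos"],s["joint_pos"])
z=lambda X,Y,x0,y0:(x0+(X+.5)/5-.5,y0+(Y+.5)/5-.5)
print(tri([ray(get_image("side"),*z(428,243,190,150)),ray(get_image("scene"),*z(348,208,190,150))]))
E
```

```text
3.1 [0.50318779 0.3185088  0.05126671]
scene [259.84724336 201.11686372] [259.91818818 206.61591027]
side [272.25628387 214.26169567] [271.95817618 222.74727764]
wrist [281.6626074  233.85860661] [280.26217925 226.35095526]
3.25 [0.50322221 0.31830866 0.05127425] [ 5.61429611e-01  4.49908198e-01  1.80087335e+00  1.05841047e-04
  8.88777089e-01 -1.58313635e-01]
(array([0.50880287, 0.32305003, 0.08357587]), [np.float64(0.002564809432505138), np.float64(0.002564809432505123)])
```

View pics/w3.png

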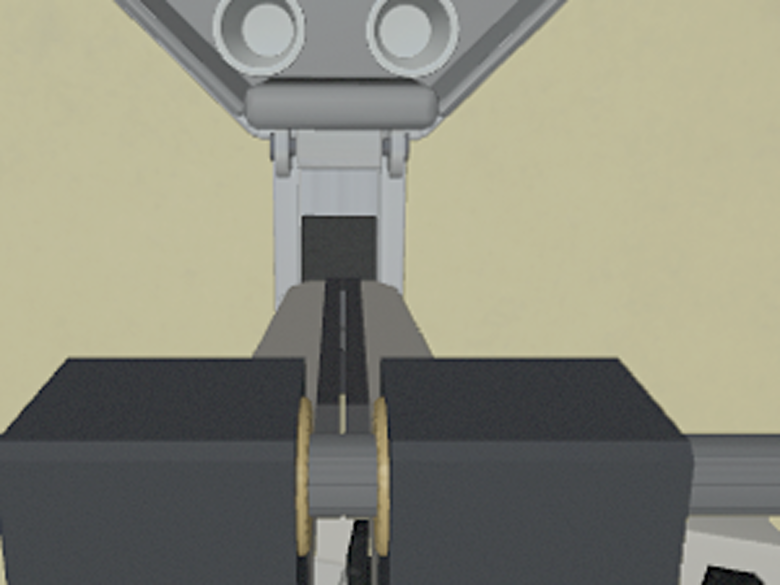

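```bash
python3 - <<'E'
from h import *
from plant import env,get_image
d=get_image("side"); s=env.get_state(); print(s["time_s"],s["tcp_pos"])
R=Ro.from_quat(s["tcp_rot"]).as_matrix()
im=d["image"].copy()
for L in [0,-.019,-.032,-.088]: 
    p=proj(d,s["tcp_pos"]+R@[0,L,0]); print(L,p); cv2.circle(im,tuple(int(round(x)) for x in p),1,(255,0,0),-1)
d2=dict(d,image=im); crop(d2,"pics/d3.png",190,120,150,120,5)
p0=np.array([.171,.601,.176]); R0=Rdown(74)
for z in(.055,-.055): print(proj(d,p0+R0@[0,0,z]))
E
```

```text
3.4 [0.50282683 0.3179715  0.05068832]
0 [272.12023251 214.61320967]
-0.019 [271.97982259 206.24557503]
-0.032 [271.8826424  200.45418689]
-0.088 [271.45337306 174.87216836]
[138.05952005 131.56910134]
[118.37654157 140.25830202]
```

View pics/d3.png

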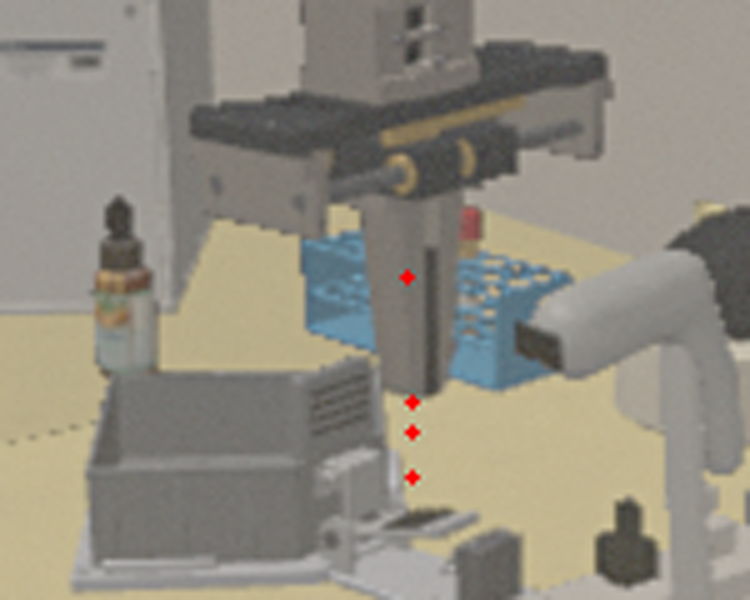

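The tips appear about 33 mm higher than the reported TCP in two independent views: the drawn TCP marker is at row 478 in the crop, while the finger ends are at row 392. I'll go down in small steps and let the force show where contact really is.

Request:
{"method": "arm_command", "body": {
  "commands": [
    [1, 0, 6, 0, 0, 0, 0],
    [1, 0, 12, 0, 0, 0, 0],
    [1, 0, 15, 0, 0, 0, 0],
    [1, 0, 18, 0, 0, 0, 0],
    [1, 0, 18, 0, 0, 0, 0]
  ]
}}

```text
time_s: 4.03
tcp_pos: [0.5027, 0.3179, 0.0324]
tcp_rot: [-0.644, 0.292, -0.292, 0.644]
ft_force: [-0.8, -0.9, -0.3]
width: 0.0003
```

Request:
{"method": "arm_command", "body": {
  "commands": [
    [1, 0, 4, 0, 0, 0, 0],
    [1, 0, 8, 0, 0, 0, 0],
    [1, 0, 8, 0, 0, 0, 0]
  ]
}}

```text
time_s: 4.4
tcp_pos: [0.5024, 0.3177, 0.0239]
tcp_rot: [0.644, -0.292, 0.292, -0.644]
ft_force: [0.1, -1.0, -0.4]
width: 0.0002
```

```bash
python3 - <<'E'
from h import *
from plant import env,get_image
s=env.get_state(); print(s["tcp_pos"],s["ft_force"])
crop(get_image("side"),"pics/d4.png",190,150,150,120,5)
E
```

```text
[0.50240775 0.31769886 0.02394582] [ 0.08821911 -0.99358873 -0.41448388]
```

View pics/d4.png

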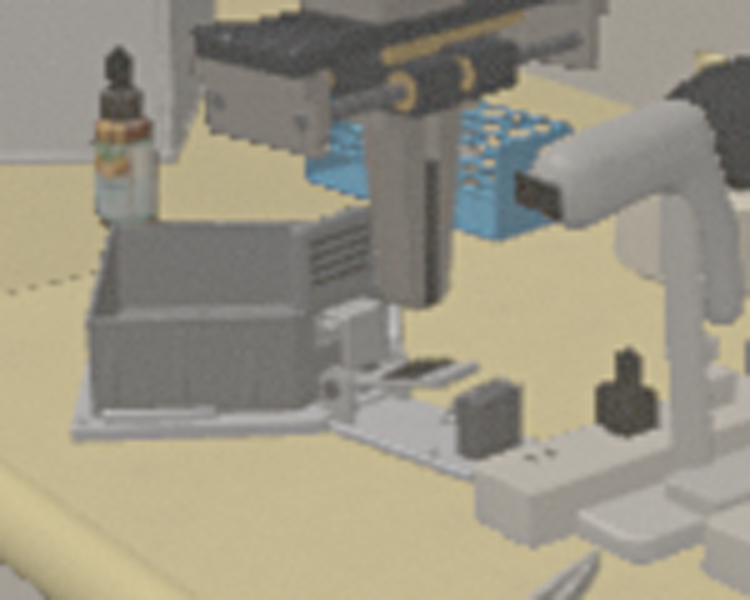

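No contact at a reported 24 mm, and the picture shows the tips still about 26 mm above the pad, so the tool is really about 34 mm shorter than reported. I'll continue down with that correction.

Request:
{"method": "arm_command", "body": {
  "commands": [
    [1, 0, 6, 0, 0, 0, 0],
    [1, 0, 12, 0, 0, 0, 0],
    [1, 0, 16, 0, 0, 0, 0],
    [1, 0, 18, 0, 0, 0, 0],
    [1, 0, 18, 0, 0, 0, 0]
  ]
}}

```text
time_s: 5.08
tcp_pos: [0.5025, 0.3178, 0.006]
tcp_rot: [0.644, -0.292, 0.292, -0.644]
ft_force: [-0.3, 0.7, -0.3]
width: 0.0004
```

Request:
{"method": "arm_command", "body": {
  "commands": [
    [1, 0, 2, 0, 0, 0, 0],
    [1, 0, 4, 0, 0, 0, 0],
    [1, 0, 6, 0, 0, 0, 0],
    [1, 0, 6, 0, 0, 0, 0]
  ]
}}

```text
time_s: 5.58
tcp_pos: [0.5023, 0.3176, -0.0002]
tcp_rot: [0.644, -0.292, 0.292, -0.644]
ft_force: [-0.2, -0.2, 0.7]
width: 0.0003
```

Request:
{"method": "arm_command", "body": {
  "commands": [
    [1, 0, 2, 0, 0, 0, 0],
    [1, 0, 4, 0, 0, 0, 0],
    [1, 0, 6, 0, 0, 0, 0],
    [1, 0, 6, 0, 0, 0, 0]
  ]
}}

```text
time_s: 6.08
tcp_pos: [0.5026, 0.3177, -0.0061]
tcp_rot: [0.644, -0.292, 0.292, -0.644]
ft_force: [0.2, -1.3, 2.2]
width: 0.0002
```

```bash
python3 - <<'E'
from h import *
from plant import env,get_image
s=env.get_state(); print(s["tcp_pos"],s["ft_force"])
crop(get_image("side"),"pics/d5.png",190,150,150,120,5)
E
```

```text
[ 0.50263505  0.31769943 -0.00612877] [ 0.24613522 -1.2570103   2.23818576]
```

View pics/d5.png

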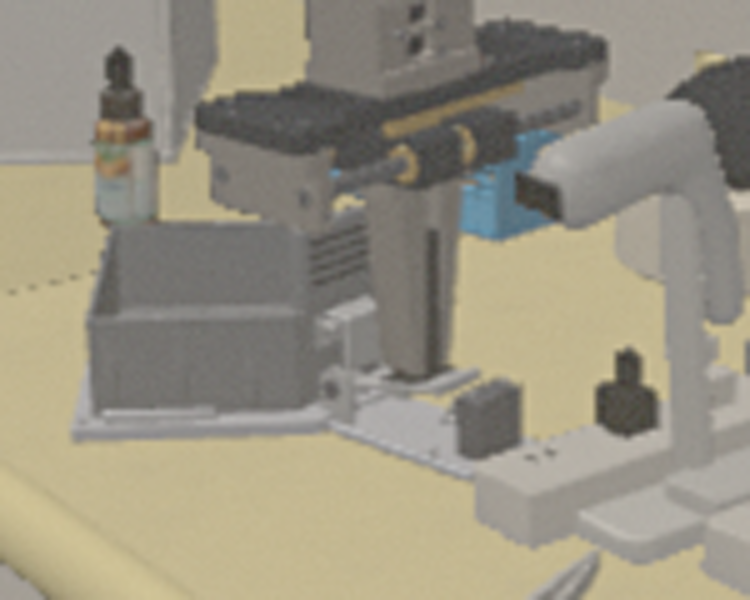

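Contact at a reported z of about −0.005, with the tips on the middle of the pad at crop (410,378). Now the press.

Request:
{"method": "arm_command", "body": {
  "commands": [
    [1, 0, 3, 0, 0, 0, 0],
    [1, 0, 6, 0, 0, 0, 0],
    [1, 0, 8, 0, 0, 0, 0],
    [1, 0, 8, 0, 0, 0, 0]
  ]
}}

```text
time_s: 6.62
tcp_pos: [0.5035, 0.3172, -0.0134]
tcp_rot: [-0.644, 0.291, -0.292, 0.644]
ft_force: [2.1, -5.8, 9.5]
width: 0.0006
```

Request:
{"method": "arm_command", "body": {
  "commands": [
    [1, 0, 2, 0, 0, 0, 0],
    [1, 0, 4, 0, 0, 0, 0],
    [1, 0, 4, 0, 0, 0, 0]
  ]
}}

```text
time_s: 7.0
tcp_pos: [0.5038, 0.3169, -0.0169]
tcp_rot: [-0.644, 0.291, -0.292, 0.644]
ft_force: [0.8, -2.8, 7.9]
width: 0.0004
```

```bash
python3 - <<'E'
from h import *
from plant import env,get_image
s=env.get_state(); print(s["tcp_pos"],s["ft_force"])
crop(get_image("side"),"pics/d6.png",230,190,100,80,7)
E
```

```text
[ 0.50376898  0.31693173 -0.01692733] [ 0.82529989 -2.80447563  7.9058076 ]
```

View pics/d6.png

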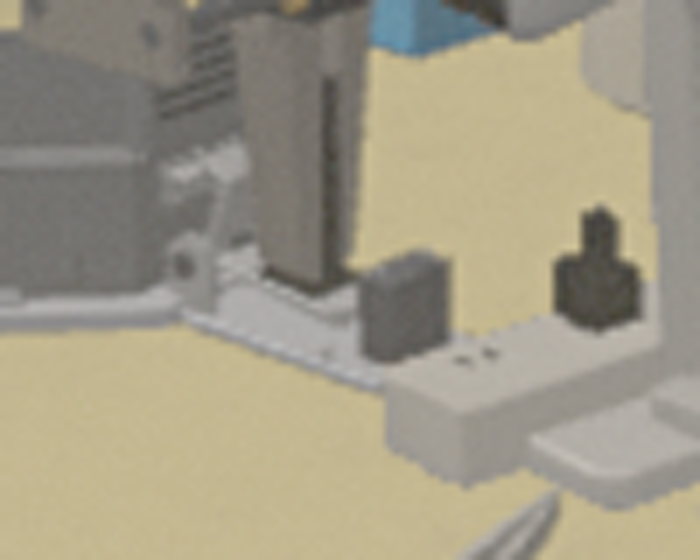

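Request:
{"method": "arm_command", "body": {
  "commands": [
    [1, 0, 1.5, 0, 0, 0, 0],
    [1, 0, 3, 0, 0, 0, 0],
    [1, 0, 3, 0, 0, 0, 0]
  ]
}}

```text
time_s: 7.42
tcp_pos: [0.5039, 0.3168, -0.0197]
tcp_rot: [0.644, -0.291, 0.292, -0.644]
ft_force: [0.4, -2.5, 8.4]
width: 0.0
```

Request:
{"method": "arm_command", "body": {
  "commands": [
    [1, 0, 1, 0, 0, 0, 0],
    [1, 0, 2, 0, 0, 0, 0],
    [1, 0, 2, 0, 0, 0, 0]
  ]
}}

```text
time_s: 7.8
tcp_pos: [0.504, 0.3169, -0.0201]
tcp_rot: [-0.644, 0.291, -0.293, 0.644]
ft_force: [-4.1, -4.6, 22.3]
width: 0.0004
```

The force jumped to 22 N with almost no further travel, so the lever is at its stop. Lifting off to check that it stays down.

Request:
{"method": "arm_command", "body": {
  "commands": [
    [1, 0, -4, 0, 0, 0, 0],
    [1, 0, -15, 0, 0, 0, 0],
    [1, 0, -50, 0, 0, 0, 0],
    [1, 0, -100, 0, 0, 0, 0],
    [1, -15, -130, 0, 0, 0, 0],
    [1, -40, -150, -10, 0, 0, 0],
    [1, -50, -150, -15, 0, 0, 0],
    [1, -50, -150, -15, 0, 0, 0]
  ]
}}

```text
time_s: 8.8
tcp_pos: [0.4586, 0.3445, 0.129]
tcp_rot: [0.645, -0.291, 0.292, -0.644]
ft_force: [-0.2, 0.7, 0.5]
width: 0.0006
```

```bash
python3 - <<'E'
from h import *
from plant import env,get_image
s=env.get_state(); print(s["tcp_pos"],s["ft_force"])
crop(get_image("side"),"pics/d7.png",230,190,100,80,7)
W=get_image("wrist");crop(W,"pics/w7.png",150,60,300,225,2.6)
E
```

```text
[0.45855574 0.34453231 0.12901685] [-0.20844997  0.72196124  0.5059421 ]
```

View pics/d7.png

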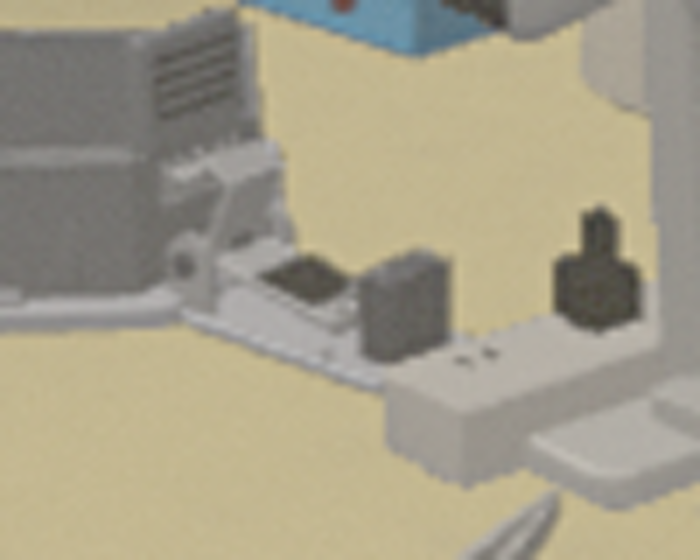

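View pics/w7.png

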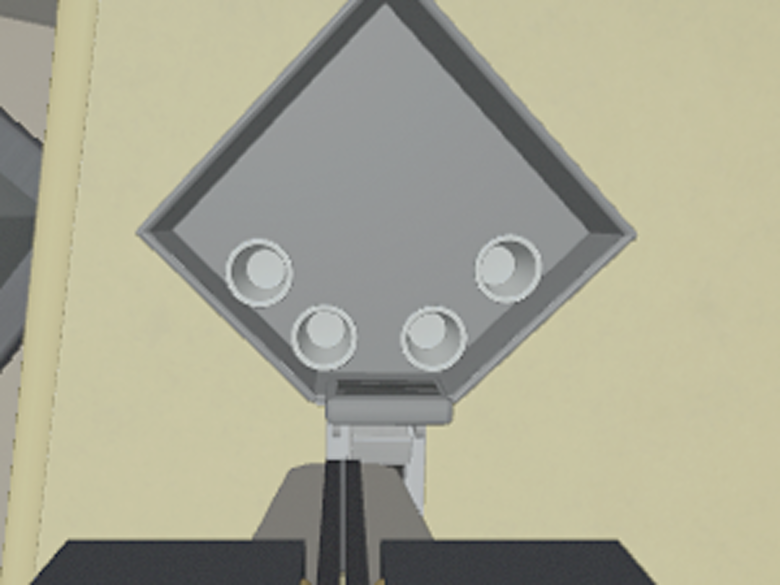

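The lever stays down on its own. In the side crop the pad sits low at (307,278) under the bolt, and the hook has swung off the tote. Next I'll turn 90° over the grip, open the fingers, and tilt the tool 20° in the air. That shows whether the 36 mm offset goes with the tool or with the world frame.

```bash
cat >> h.py <<'E'
DG=np.array([np.cos(np.radians(-49)),np.sin(np.radians(-49)),0]); AX=np.cross([0,0,1.],-DG)
def Rt(deg): return Ro.from_rotvec(AX*np.radians(deg)).as_matrix()@Rdown(-49)
E
python3 - <<'E'
from h import *
from plant import env,get_image
s=env.get_state()
W=get_image("wrist"); print("griptop",onz(W,299.7,217.2,.09))
print([onz(W,150+(x+.5)/2.6-.5,60+(y+.5)/2.6-.5,.053).round(4) for x,y in((139,234),(634,235))])
print(rel(s,[.469,.3555,.14],Rdown(-49)))
R0=Rdown(-49);print(np.degrees(Ro.from_matrix(R0.T@Rt(20)).as_rotvec()))
E
```

```text
griptop [0.46910816 0.3568935  0.09      ]
[array([0.3634, 0.3399, 0.053 ]), array([0.5001, 0.4594, 0.053 ])]
(array([ -2.1, -11.3,  14.8]), array([-7.000e-02,  9.028e+01,  1.100e-01]))
[2.00000000e+01 4.34944293e-16 6.36452039e-17]
```

Request:
{"method": "arm_command", "body": {
  "commands": [
    [0, 0, -11, 5, 0, 10, 0],
    [-1, 0, -11, 10, 0, 20, 0],
    [-1, 0, -11, 15, 0, 30, 0],
    [-1, 0, -11, 15, 0, 40, 0],
    [-1, 0, -11, 15, 0, 50, 0],
    [-1, 0, -11, 15, 0, 60, 0],
    [-1, 0, -11, 15, 0, 70, 0],
    [-1, 0, -11, 15, 0, 80, 0],
    [-1, -2, -11, 15, 0, 90, 0],
    [-1, -2, -11, 15, 0, 90, 0],
    [-1, -2, -11, 15, 0, 90, 0]
  ]
}}

```text
time_s: 10.32
tcp_pos: [0.4696, 0.3552, 0.1392]
tcp_rot: [0.25, -0.661, 0.662, -0.25]
ft_force: [0.2, -0.4, -0.5]
width: 0.0919
```

```bash
python3 - <<'E'
from h import *
from plant import env,get_image
s=env.get_state(); print(s["time_s"],s["tcp_pos"],s["width"],s["joint_pos"],rel(s,[.469,.356,.14],Rdown(-49)))
crop(get_image("side"),"pics/d8.png",190,130,150,120,5)
W=get_image("wrist");crop(W,"pics/w8.png",0,0,560,420,1.4)
E
```

```text
10.325 [0.46960576 0.35516437 0.13923044] 0.09191197024263409 [ 0.64639378  0.33532643  1.74763012 -0.00240595  1.05956199  1.49483524] (array([-0.1, -0.8, -1. ]), array([-0.12,  0.46,  0.06]))
```

View pics/d8.png

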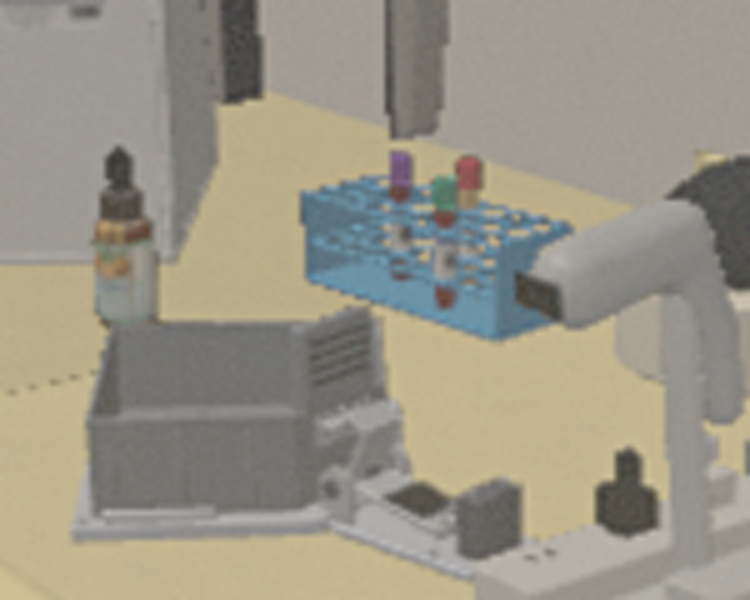

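View pics/w8.png

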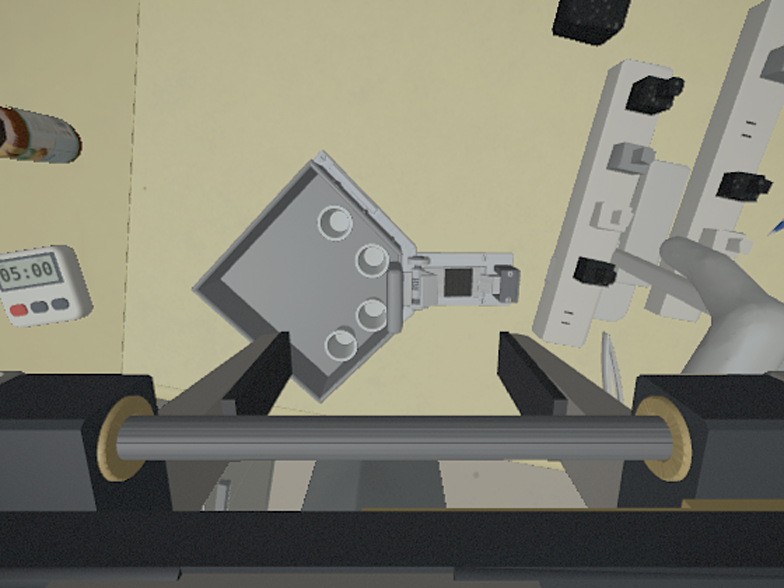

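Request:
{"method": "arm_command", "body": {
  "commands": [
    [-1, 0, 0, 0, 10, 0, 0],
    [-1, 0, 0, 0, 20, 0, 0],
    [-1, 0, 0, 0, 20, 0, 0],
    [-1, 0, 0, 0, 20, 0, 0]
  ]
}}

```text
time_s: 10.92
tcp_pos: [0.4693, 0.3555, 0.1393]
tcp_rot: [0.204, -0.536, 0.766, -0.29]
ft_force: [0.4, 0.1, -1.1]
width: 0.0919
```

```bash
python3 - <<'E'
from h import *
from plant import env,get_image
s=env.get_state(); print(s["time_s"],s["tcp_pos"],s["joint_pos"])
R=Ro.from_quat(s["tcp_rot"]).as_matrix()
d=get_image("side"); im=d["image"].copy()
for off in (R@[0,-.0365,.055],R@[0,-.0365,-.055],):
    p=proj(d,s["tcp_pos"]+off); im[int(round(p[1])),int(round(p[0]))]=(255,0,0)
for off in (R@[0,0,.055]+[0,0,.0365],R@[0,0,-.055]+[0,0,.0365]):
    p=proj(d,s["tcp_pos"]+off); im[int(round(p[1])),int(round(p[0]))]=(0,255,0)
crop(dict(d,image=im),"pics/d9.png",190,130,150,120,5)
E
```

```text
10.925 [0.4692575  0.35547068 0.13928464] [ 0.87584621  0.37025009  1.75575969 -0.38750173  1.10401746  1.91373253]
```

View pics/d9.png

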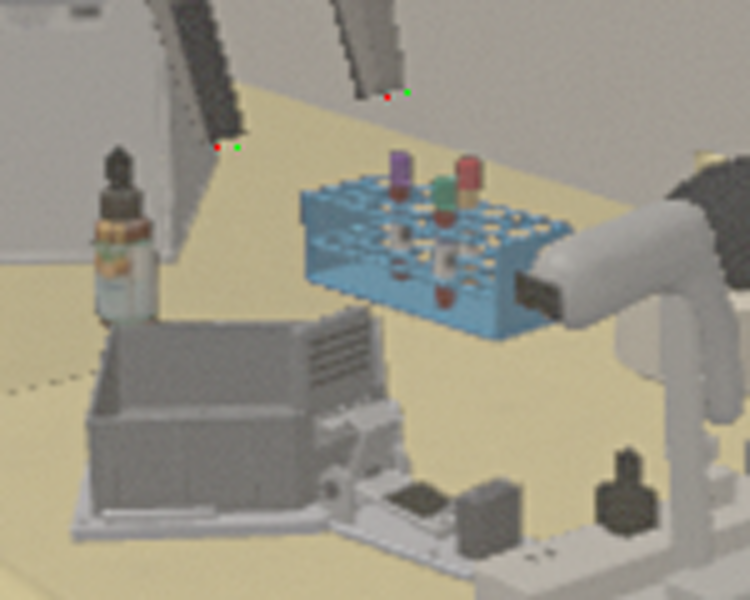

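In the tilted view the finger ends centre at about column 303. The red markers (offset carried with the tool) average 302 and the green ones (world offset) average 322. So the tool is 36 mm shorter along its own axis, and the true grasp point is about 55.5 mm behind the reported TCP. Next I'll set the tool upright and go down over the grip.

```bash
python3 - <<'E'
from h import *
from plant import env
s=env.get_state()
for z in (.139,.08,.0235): print(z,rel(s,[.469,.356,z],Rdown(-49)))
E
```

```text
0.139 (array([-0.1,  0.1, -1.4]), array([-19.99,   0.4 ,   0.  ]))
0.08 (array([ -0.2,  55.5, -21.6]), array([-19.99,   0.4 ,   0.  ]))
0.0235 (array([ -0.2, 108.6, -40.9]), array([-19.99,   0.4 ,   0.  ]))
```

Request:
{"method": "arm_command", "body": {
  "commands": [
    [-1, 0, 0, -1.4, -10, 0, 0],
    [-1, 0, 0, -1.4, -20, 0.4, 0],
    [-1, 0, 28, -11.5, -20, 0.4, 0],
    [-1, 0, 55.5, -21.6, -20, 0.4, 0],
    [-1, 0, 80, -30.5, -20, 0.4, 0],
    [-1, 0, 98, -37, -20, 0.4, 0],
    [-1, 0, 98, -37, -20, 0.4, 0]
  ]
}}

```text
time_s: 11.85
tcp_pos: [0.4688, 0.3546, 0.0339]
tcp_rot: [-0.248, 0.663, -0.662, 0.246]
ft_force: [0.1, 0.3, 0.5]
width: 0.0918
```

```bash
python3 - <<'E'
from h import *
from plant import env,get_image
s=env.get_state(); print(s["tcp_pos"],s["ft_force"],rel(s,[.469,.356,.0235],Rdown(-49)))
crop(get_image("side"),"pics/d10.png",190,130,150,120,5)
W=get_image("wrist");crop(W,"pics/w10.png",0,0,560,420,1.4)
E
```

```text
[0.46877495 0.35459501 0.03388877] [0.10478572 0.31092397 0.49977193] (array([-1.1, 10.4, -0.9]), array([ 0.05, -0.07,  0.11]))
```

View pics/d10.png

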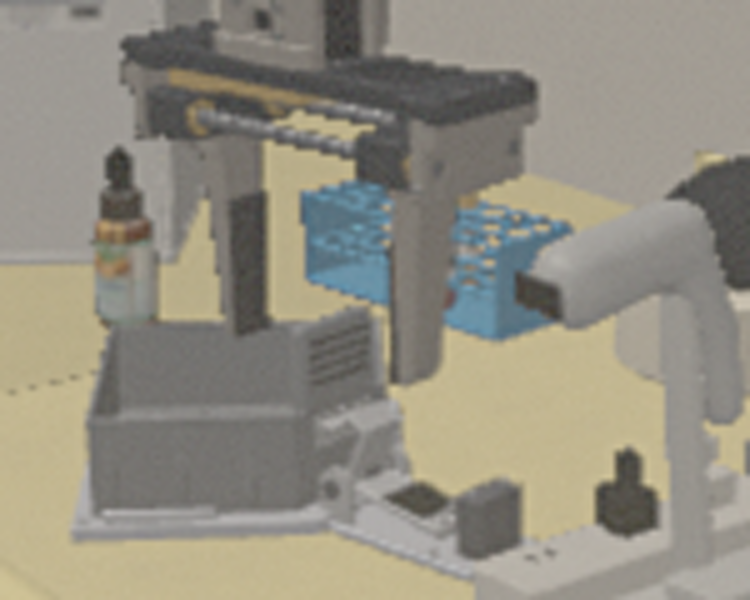

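View pics/w10.png

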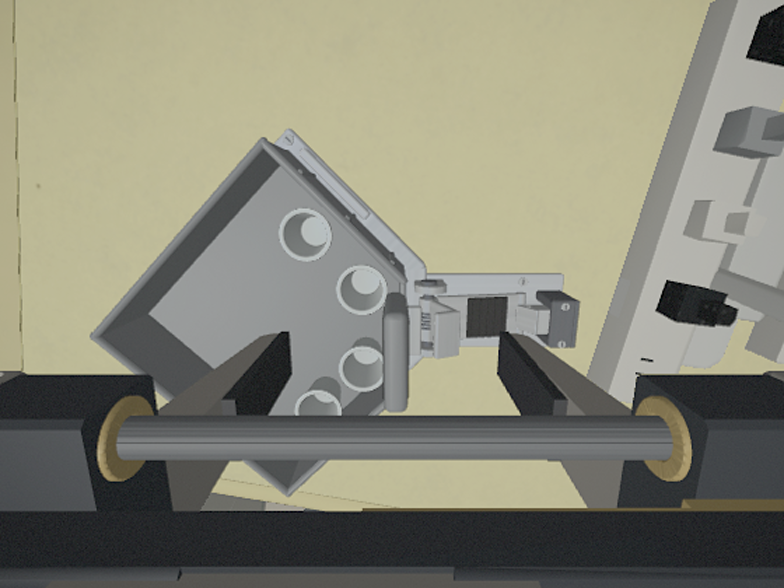

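The fingers straddle the plate symmetrically: finger edges at 290 and 500, plate at 396. Going down 10 mm and closing.

Request:
{"method": "arm_command", "body": {
  "commands": [
    [-1, -1, 5, -1, 0, 0, 0],
    [-1, -1, 10, -1, 0, 0, 0],
    [-1, -1, 10, -1, 0, 0, 0],
    [0.5, -1, 10, -1, 0, 0, 0],
    [0.7, -1, 10, -1, 0, 0, 0],
    [1, -1, 10, -1, 0, 0, 0],
    [1, -1, 10, -1, 0, 0, 0],
    [1, -1, 10, -1, 0, 0, 0],
    [1, -1, 10, -1, 0, 0, 0],
    [1, -1, 10, -1, 0, 0, 0]
  ],
  "squeeze": 35
}}

```text
time_s: 13.2
tcp_pos: [0.4697, 0.3573, 0.0255]
tcp_rot: [-0.247, 0.663, -0.662, 0.248]
ft_force: [0.2, 0.2, -0.4]
width: 0.0236
```

```bash
python3 - <<'E'
from h import *
from plant import env,get_image
s=env.get_state(); print(s["time_s"],s["tcp_pos"],s["width"],s["ft_force"],s["moment"])
crop(get_image("side"),"pics/d11.png",190,130,150,120,5)
crop(get_image("scene"),"pics/s11.png",160,120,150,120,5)
E
```

```text
13.2 [0.46972424 0.35725133 0.0255117 ] 0.0236337840033053 [ 0.22052382  0.18148789 -0.41676611] [-0.03129059  0.09978167 -0.00327434]
```

View pics/d11.png

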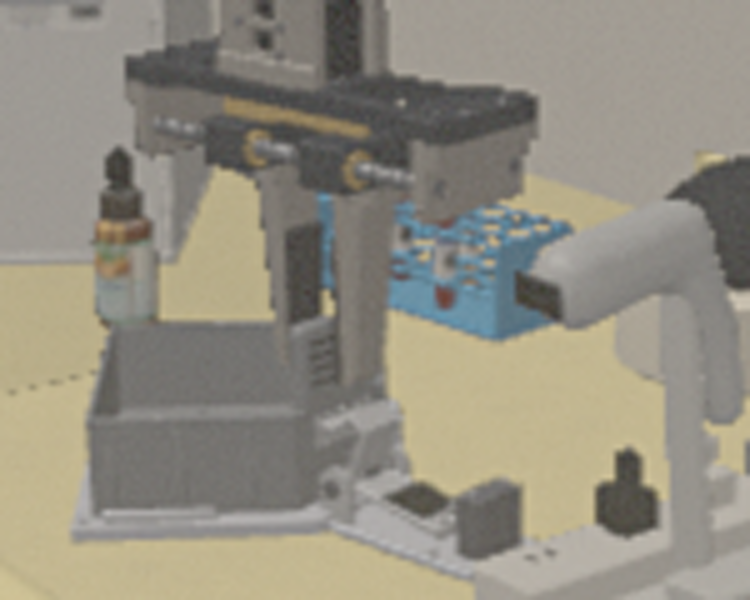

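View pics/s11.png

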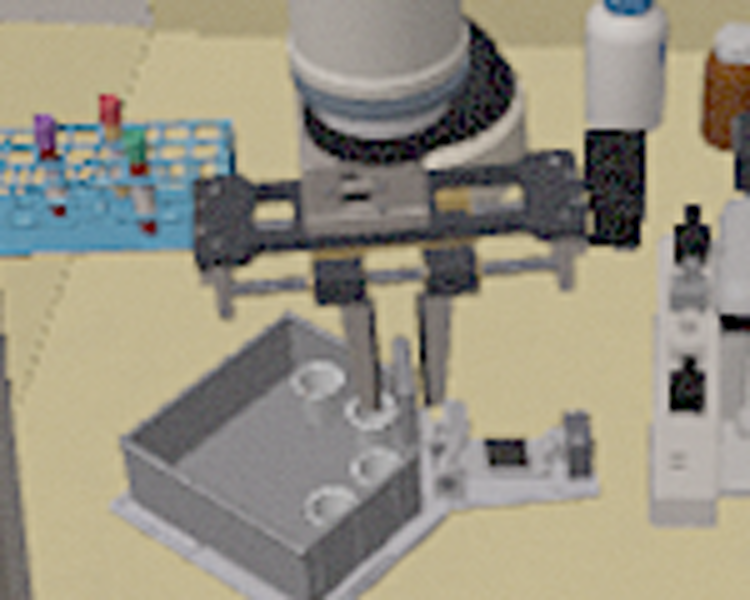

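Request:
{"method": "arm_command", "body": {
  "commands": [
    [1, 0, 2, 0, 0, 0, 0],
    [1, 0, 2, 0, 0, 0, 0],
    [1, 0, 2, 0, 0, 0, 0],
    [1, 0, 2, 0, 0, 0, 0],
    [1, 0, 2, 0, 0, 0, 0]
  ]
}}

```text
time_s: 13.92
tcp_pos: [0.4701, 0.3574, 0.0245]
tcp_rot: [-0.247, 0.663, -0.662, 0.248]
ft_force: [-1.7, -2.9, 11.1]
width: 0.0099
```

```bash
python3 - <<'E'
from h import *
from plant import env,get_image
s=env.get_state(); print(s["time_s"],s["tcp_pos"],s["width"],s["ft_force"],s["moment"])
crop(get_image("side"),"pics/d12.png",190,130,150,120,5)
W=get_image("wrist");crop(W,"pics/w12.png",0,0,560,420,1.4)
E
```

```text
13.925 [0.47010397 0.35736762 0.02453392] 0.009885744133609679 [-1.72814821 -2.85275655 11.12867269] [-0.50120426  0.49273628  0.00150807]
```

View pics/d12.png

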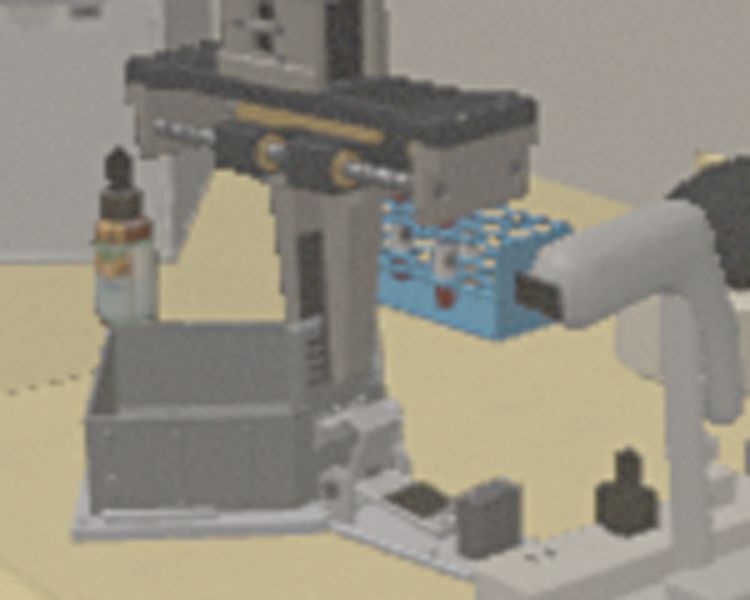

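View pics/w12.png

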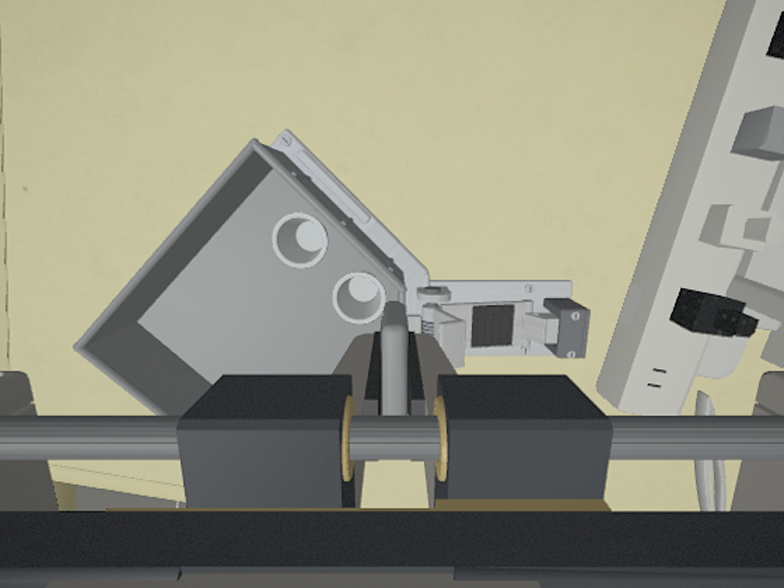

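The plate is held: width 9.9 mm, and the cut corner with its lug is free of the open hook. Now I'll work out the rows for tipping about the picking corner.

```bash
python3 - <<'E'
import numpy as np
y,z=16.5,-150.5
for t in (0.5,1,1.5,2,3,4,5,6,8,10):
    c,s=np.cos(np.radians(t)),np.sin(np.radians(t)); print(t,round(y-(y*c-z*s),1),round(z-(y*s+z*c),1))
E
```

```text
0.5 -1.3 -0.1
1 -2.6 -0.3
1.5 -3.9 -0.5
2 -5.2 -0.7
3 -7.9 -1.1
4 -10.5 -1.5
5 -13.1 -2.0
6 -15.6 -2.5
8 -20.8 -3.8
10 -25.9 -5.2
```

Request:
{"method": "arm_command", "body": {
  "commands": [
    [1, 0, -0.5, -0.5, 0.5, 0, 0],
    [1, 0, -2, -0.8, 1, 0, 0],
    [1, 0, -3.4, -1, 1.5, 0, 0],
    [1, 0, -4.7, -1.2, 2, 0, 0],
    [1, 0, -7.4, -1.6, 3, 0, 0],
    [1, 0, -7.4, -1.6, 3, 0, 0]
  ]
}}

```text
time_s: 14.78
tcp_pos: [0.4688, 0.3586, 0.032]
tcp_rot: [0.241, -0.645, 0.679, -0.255]
ft_force: [0.4, -1.9, -0.2]
width: 0.01
```

```bash
cat > st.py <<'E'
from h import *
from plant import env,get_image
def st():
    s=env.get_state(); R=Ro.from_quat(s["tcp_rot"]).as_matrix()
    tilt=np.degrees(np.arctan2(np.dot(-R[:,1],-DG),-R[2,1]*1.0)); F=s["ft_force"]
    c=s["tcp_pos"]+R@[0,.0165,-.1505]
    print("t",s["time_s"],"tilt",tilt.round(2),"totaltilt",np.degrees(np.arccos(-R[2,1])).round(2),"w",round(s["width"],4),"Fz",F[2].round(1),"Fdiag",(F@DG).round(1),"Flat",(F@AX).round(1),"M",s["moment"].round(2),"corner",c.round(4),"q",s["joint_pos"].round(2))
    return s
E
python3 - <<'E'
from st import *
st()
crop(get_image("side"),"pics/d13.png",190,130,150,120,5)
E
```

```text
t 14.775 tilt 3.04 totaltilt 3.04 w 0.01 Fz -0.2 Fdiag 1.7 Flat 1.0 M [-0.35  0.05 -0.01] corner [0.3708 0.4713 0.0076] q [ 0.69  0.47  1.82 -0.07  0.85  1.59]
```

View pics/d13.png

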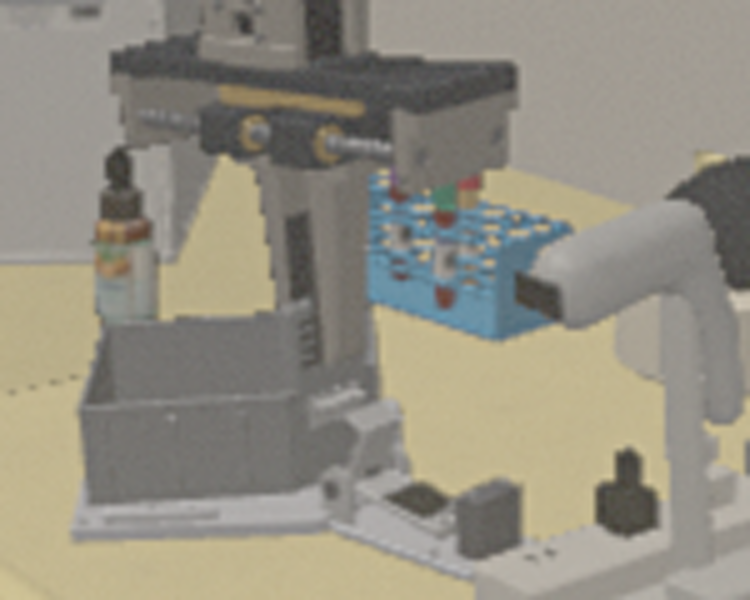

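Request:
{"method": "arm_command", "body": {
  "commands": [
    [1, 0, -1.9, -0.5, 1, 0, 0],
    [1, 0, -4.5, -1, 2, 0, 0],
    [1, 0, -7.2, -1.4, 3, 0, 0],
    [1, 0, -9.8, -1.8, 4, 0, 0],
    [1, 0, -12.4, -2.3, 5, 0, 0],
    [1, 0, -14.9, -2.8, 6, 0, 0],
    [1, 0, -20.1, -4.1, 8, 0, 0],
    [1, 0, -20.1, -4.1, 8, 0, 0]
  ]
}}

```text
time_s: 15.82
tcp_pos: [0.4657, 0.3624, 0.0524]
tcp_rot: [0.222, -0.595, 0.723, -0.272]
ft_force: [4.2, -7.2, 3.7]
width: 0.01
```

```bash
python3 - <<'E'
from st import *
st()
crop(get_image("side"),"pics/d14.png",190,130,150,120,5)
crop(get_image("scene"),"pics/s14.png",160,120,150,120,5)
E
```

```text
t 15.825 tilt 11.15 totaltilt 11.15 w 0.01 Fz 3.7 Fdiag 8.1 Flat 1.5 M [-1.02 -0.57 -0.  ] corner [0.3708 0.4712 0.0071] q [ 0.79  0.45  1.81 -0.25  0.9   1.8 ]
```

View pics/d14.png

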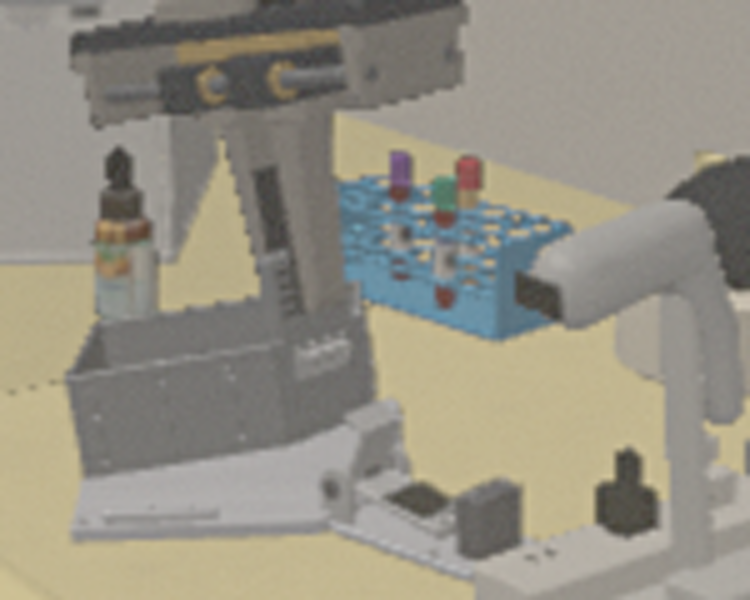

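View pics/s14.png

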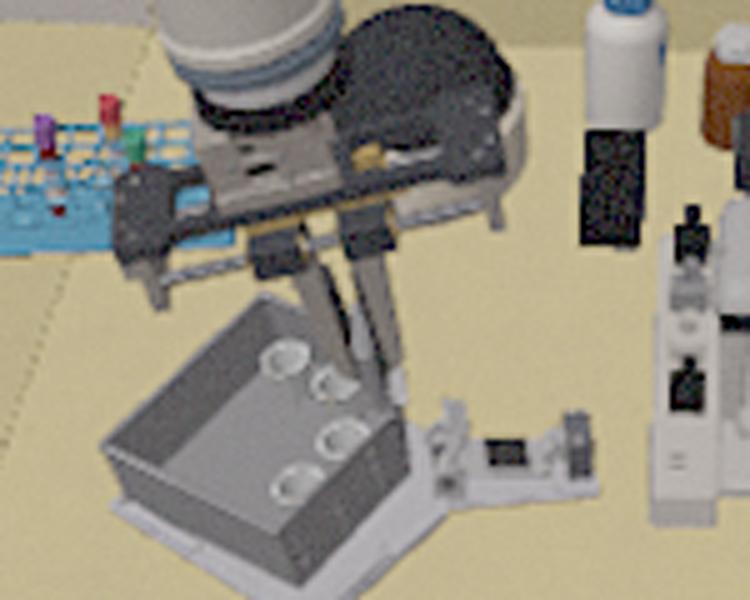

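Request:
{"method": "arm_command", "body": {
  "commands": [
    [1, 0, -2, 0, 1, 0, 0],
    [1, 0, -4.6, -0.5, 2, 0, 0],
    [1, 0, -7.3, -1, 3, 0, 0],
    [1, 0, -9.9, -1.4, 4, 0, 0],
    [1, 0, -12.5, -1.9, 5, 0, 0],
    [1, 0, -15, -2.4, 6, 0, 0],
    [1, 0, -20.2, -3.7, 8, 0, 0],
    [1, 0, -20.2, -3.7, 8, 0, 0],
    [1, 0, -20.2, -3.7, 8, 0, 0]
  ]
}}

```text
time_s: 17.05
tcp_pos: [0.461, 0.3677, 0.0718]
tcp_rot: [0.203, -0.543, 0.763, -0.287]
ft_force: [2.9, -4.1, 4.4]
width: 0.0094
```

```bash
python3 - <<'E'
from st import *
st()
crop(get_image("scene"),"pics/s15.png",160,120,150,120,5)
crop(get_image("side"),"pics/d15.png",190,130,150,120,5)
E
```

```text
t 17.05 tilt 19.19 totaltilt 19.19 w 0.0094 Fz 4.4 Fdiag 5.0 Flat 0.6 M [-0.82 -0.4  -0.04] corner [0.3712 0.4708 0.0067] q [ 0.89  0.46  1.79 -0.4   0.99  1.98]
```

View pics/s15.png

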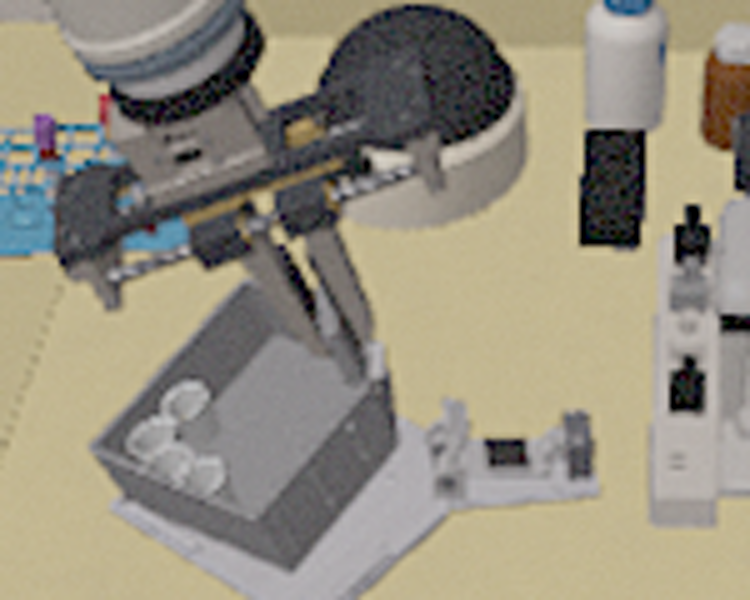

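View pics/d15.png

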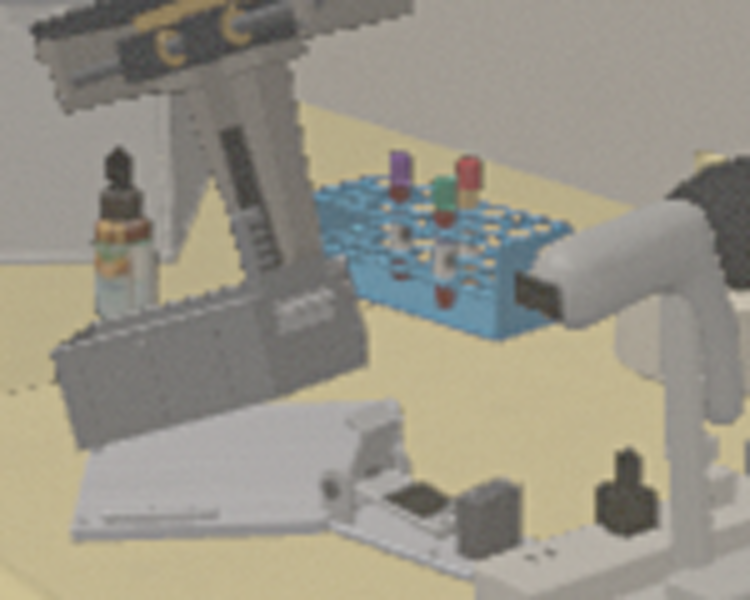

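All four cups have slid into the picking corner (scene crop (140–210, 400–475)). Continuing to 25°.

Request:
{"method": "arm_command", "body": {
  "commands": [
    [1, 0, -2.2, 0, 1, 0, 0],
    [1, 0, -4.8, -0.5, 2, 0, 0],
    [1, 0, -7.5, -1, 3, 0, 0],
    [1, 0, -10.1, -1.4, 4, 0, 0],
    [1, 0, -12.7, -1.9, 5, 0, 0],
    [1, 0, -15.1, -2.4, 6, 0, 0],
    [1, 0, -15.1, -2.4, 6, 0, 0],
    [1, 0, -15.1, -2.4, 6, 0, 0],
    [1, 0, -15.1, -2.4, 6, 0, 0]
  ]
}}

```text
time_s: 18.27
tcp_pos: [0.4563, 0.3731, 0.0855]
tcp_rot: [0.187, -0.502, 0.791, -0.297]
ft_force: [2.9, -3.7, 4.9]
width: 0.0095
```

```bash
python3 - <<'E'
from st import *
st()
S=get_image("scene");D=get_image("side");W=get_image("wrist")
crop(S,"pics/s16.png",160,120,150,120,5)
crop(D,"pics/d16.png",190,130,150,120,5)
crop(W,"pics/w16.png",0,0,560,420,1.4)
print("dockcorner 8mm side px",proj(D,np.array([.3714,.4710,.008])),"scene",proj(S,np.array([.3714,.4710,.008])))
st()
E
```

```text
t 18.275 tilt 25.25 totaltilt 25.25 w 0.0095 Fz 4.9 Fdiag 4.7 Flat 0.2 M [-0.71 -0.31 -0.01] corner [0.3715 0.4704 0.0064] q [ 0.97  0.47  1.77 -0.49  1.07  2.1 ]
dockcorner 8mm side px [211.94460636 211.56539414] scene [185.30391847 219.32838399]
t 18.425 tilt 25.25 totaltilt 25.25 w 0.0096 Fz 4.6 Fdiag 5.4 Flat 0.1 M [-0.71 -0.27  0.05] corner [0.3715 0.4704 0.0064] q [ 0.97  0.47  1.77 -0.49  1.07  2.1 ]
```

View pics/s16.png

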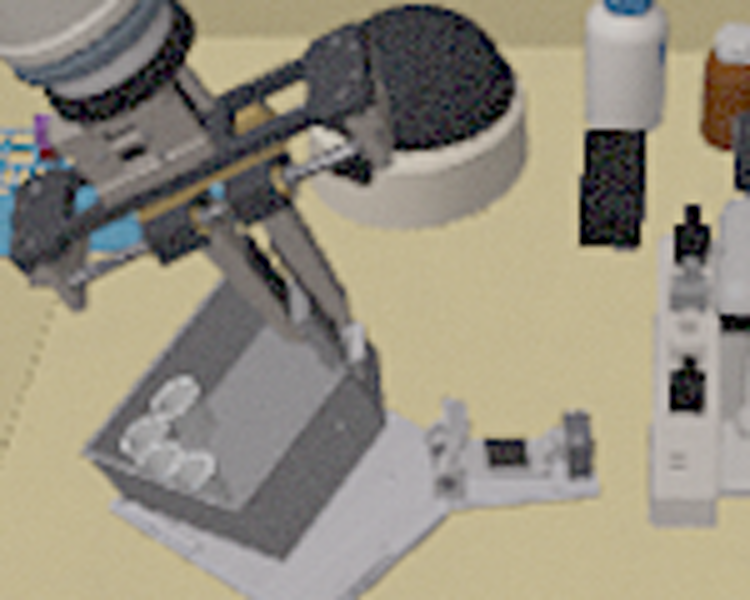

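View pics/d16.png

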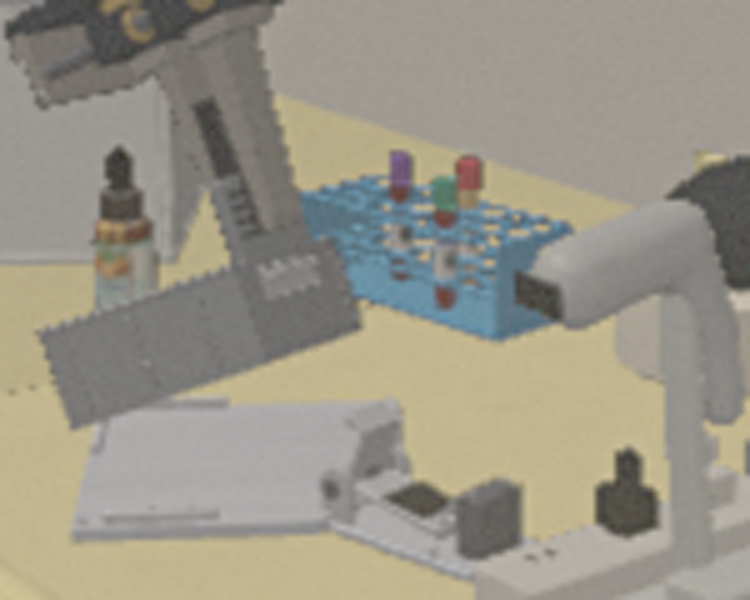

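View pics/w16.png

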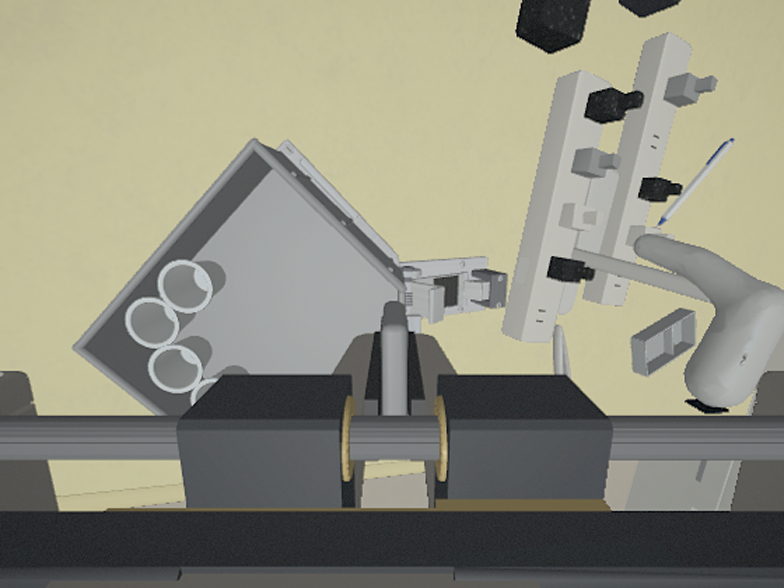

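```bash
python3 - <<'E'
from st import *
s=st(); R=Ro.from_quat(s["tcp_rot"]).as_matrix()
def hit(d,u,v,h):  # onto tote plane z=h mm; returns tote xy mm
    c,k=ray(d,u,v); c=R.T@(c-s["tcp_pos"]); k=R.T@k; y=.0165-h/1000
    p=c+k*(y-c[1])/k[1]; dg=(p[2]+.1505)*1000-91.92; la=p[0]*1000  # along diag from centre, lateral tool x
    return np.round([(dg-la*0)/np.sqrt(2)+la/np.sqrt(2)*1,(dg)/np.sqrt(2)-la/np.sqrt(2)],1), np.round([dg,la],1)
W=get_image("wrist");S=get_image("scene")
for n,x,y,h in [("rim pick",75,347,45),("rim corner",254,141,45),("A",152,323,31),("B",176,369,31),("C",186,286,31)]:
    print(n,hit(W,(x+.5)/1.4-.5,(y+.5)/1.4-.5,h))
for n,x,y,h in [("rim pick",85,452,45),("rim near",235,511,45),("C",178,396,31),("A",145,437,31),("B",162,461,31),("D",195,469,31)]:
    print("sc",n,hit(S,160+(x+.5)/5-.5,120+(y+.5)/5-.5,h))
E
```

```text
t 18.425 tilt 25.25 totaltilt 25.25 w 0.0096 Fz 4.6 Fdiag 5.4 Flat 0.1 M [-0.71 -0.27  0.05] corner [0.3715 0.4704 0.0064] q [ 0.97  0.47  1.77 -0.49  1.07  2.1 ]
rim pick (array([-64., -66.]), array([-91.9,   1.4]))
rim corner (array([-63.7,  62.8]), array([ -0.6, -89.4]))
A (array([-48.7, -40.2]), array([-62.8,  -6. ]))
B (array([-25. , -51.3]), array([-54. ,  18.6]))
C (array([-48.4, -13.3]), array([-43.6, -24.8]))
sc rim pick (array([-62.1, -65.2]), array([-90. ,   2.2]))
sc rim near (array([ 63.2, -66.4]), array([-2.3, 91.6]))
sc C (array([-48.3, -11.5]), array([-42.3, -26.1]))
sc A (array([-48.5, -40. ]), array([-62.6,  -6. ]))
sc B (array([-24.4, -49.4]), array([-52.2,  17.7]))
sc D (array([  1.2, -47.3]), array([-32.6,  34.3]))
```

Last checks before handing in:
- **Slope:** the tool tilt is steady at 25.25°.
- **Corner:** the tote's rim corner, measured at tote (−64, −66), fits the rigid model, with the corner pressed on the plate and lips at about 5 N.
- **Cups:** all four are at 26 to 64 mm from the inside corner.
- **Latch:** the lever is still down.

```bash
python3 - <<'E'
from st import *
s=st(); print(s["qvel"].round(3)); env.job_done()
E
```

```text
t 18.525 tilt 25.25 totaltilt 25.25 w 0.0094 Fz 4.0 Fdiag 4.8 Flat -0.0 M [-0.74 -0.27  0.03] corner [0.3715 0.4704 0.0064] q [ 0.97  0.47  1.77 -0.49  1.07  2.1 ]
[-0.001  0.    -0.002 -0.     0.001 -0.001]
the job is handed in; nothing more can be done
```

The job is handed in at 18.5 s, with the arm holding the tote still at 25.25° and all four cups slid down to the picking corner. I pressed the lever to its stop (22 N), let go, and the pictures show it staying down with the hook clear. Then I gripped the plate (width 9.4–10 mm) and tipped the tote about its picking corner.

**Last checks**
- **Corner:** it pressed on the plate and lips with about 4–5 N each way. The last rim-corner fix and the final cup positions agree between two cameras to 2 mm.
- **Cups:** they are settled against the two walls, about 26, 39, 50 and 64 mm from the inside corner. They sit in a V rather than tightly packed, and the furthest is just past the tote's middle in x.
- **Forceps and tray:** I never went near them, but I did not measure them again at the end.

**What disagreed**
- **Tool length:** the fingertips are about 36 mm behind the reported TCP. Pictures, the press contact and a tilt test in the air all showed this, and I corrected for it throughout.
- **Corner height:** with that rigid model the corner comes out at 6.4 mm instead of 8 mm. I put that down to measurement error and flex from the light downward push. In the side view the corner itself is hidden.

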